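# Nest the crucibles and hold them up to the inspection camera

### The arm

A 6-joint arm with a two-finger parallel gripper is mounted at the origin on the work surface. World frame = base frame: x ahead of the robot, y to its left, z up, the work surface at z = 0. Lengths are in m, angles in rad, forces in N, time in s.
With the tool pointing down it reaches from about 0.375 to 0.75 m from the base axis. Payload 9 kg.
Tool frame: the origin (TCP) lies between the finger pads; the fingertips stand 19 mm ahead of it and the grasp point (between the pads) is the TCP; z points along the fingers, y is the line along which they close (so a half turn about z gives the same grasp; the last joint's range is limited). The gripper opens to 85 mm and grips with 20 to 120 N. Pads are 22 mm wide; open, the fingers measure 114 mm over their backs; the gripper's body (76 mm by 85 mm) begins 54 mm behind the grasp point. The pads swing forward as they close: fully open they stand 13 mm farther back than shut.
Start: joints at [1.046, 0.104, 0.097, 1.564, 0, 1.353], TCP at [0.181, 0.572, 0.25] pointing down, gripper open.
Joint ranges: [-2.99, 2.99], [-0.84, 1.86], [-1.1, 1.16], [-1.84, 2.11], [-1.51, 1.56], [-3.14, 3.14]. Speed limits (rad/s): [2.22, 2.22, 2.57, 3.14, 3.14, 3.14].

### API

Orientations are given as [roll, pitch, yaw] about the fixed x, y, z axes, in that order (R = Rz(yaw) Ry(pitch) Rx(roll)).
In Python, from rig import bot, cams, hand_in, finder gives the robot as it stands.
- The arm moves only by the tool carry_out, never from a script. Its argument "plan" is a list of rows, each a list of 7 numbers: the shift along the world's x, y, z in cm, then the turn, a rotation vector about the world's x, y, z in degrees, then the finger opening in cm, from 0 to 8.54. In form: [[dx, dy, dz, rx, ry, rz, hand], ...]. A call has 1 to 20 rows; each row shifts and turns the commanded pose from where the row before left it; what a row does not reach is not made up. A row lasts 1/12 s, in which the tool goes at most 41.7 mm and 7.16 degrees, less where a joint would pass 70% of its speed; a pose out of reach is approached as far as the arm can. A call is refused whole if a number of a shift passes 4.17 or a number of a turn 7.16, either way. A call with a gripper value outside its range is refused whole. The fingers move at their own pace and stop on an object; "newtons" is the grip in N (left out, the last holds). Time passes only in rows, so rows that do not move let the fingers close. It gives the time, the measured TCP pose, the force, the opening and the grip force at its end, in the units of the state.
- bot.sense(): the state, without advancing time (a new reading comes with each control period).
- cams.get_image(name): name is "side" or "top" or "wrist"; returns a dict with "pixels" (400x640x3 uint8, red, green, blue), "fov_y" (degrees; the focal length in pixels is half the picture's height over the tangent of half this angle, whatever the lens; pixels are square), "cx", "cy" (the principal point, pixels), "k1" (the pictures are not rectified: a ray, as slopes to the right and down, at radius r is drawn at 1 + k1 r^2 times it, then the intrinsics apply), "R" (3x3) and "t" (3): a world point X has camera coordinates R X + t; the wrist camera has in their place "tool_from_camera" (4x4, takes a point from camera to tool coordinates, whose origin is the TCP and whose axes are the flange's). Camera axes: x right, y down, z forward; pixel columns grow to the right and rows downward; lengths in m; the calibration is good to about 2 mm. A picture is of the moment at which its call begins: read the wrist's pose just before it. There is no depth.
- hand_in(): hands the job in; it is judged then, once.
Trained networks look in the newest picture that a camera, given by its name, has taken for a name from the list of things; names that differ only in an ending like _2 or _b are one class to them, and where a whole thing is asked for, a point or a joint stands for the part that bears it (a point fixed in the world has none). Each returns a list of dicts, best first, with "p" (0 to 1); they miss things now and then, are a little off and sometimes report something else, mostly with a low value. They report only what shows in the picture. A call takes as long as a camera call. They do not tell look-alikes from the thing itself.
- finder.silhouettes(camera, name): "pixels" (400x640 bool, what is visible of it) and "extent" ([centre column, centre row, width, height] in pixels, round what is visible of it).
The state is a dict: "time": time; "joints": joint angles; "dq": joint speeds; "joint_efforts": joint torques, N m; "ee_pos": TCP position; "eef_rot": TCP orientation; "ft_force": force on the tool from outside, world axes, zero at the start; "ft_torque": the same for the moment, N m; "gripper_width": opening from 0.0 (shut) to 1.0 (fully open); "grasp_force": force on a finger pad.
Only numpy, scipy, OpenCV 4.12 (cv2) and the standard library are available. Lean on these libraries where they do the work, as an engineer would, in place of code of your own. Each camera call takes 0.05 s, during which the arm holds its last target. There are 200 camera calls.

### The job

On the bench, nest the three white crucibles fully home in size order, the small one inside the middle one inside the large one, without knocking them hard. Then lift the nest by the large crucible and finish while still holding it motionless in front of the inspection camera, mouths up, the middle of the large crucible at the camera's viewing point and its axis parallel to the camera's own tilted up direction. Do not touch the camera or its stand, tip a crucible over or shift the other things on the bench.

Things in the scene. Friction and masses are not known exactly. Their poses are not given: they have to be found in the camera images.
- large: largest crucible, plain white ceramic, round, straight walled, open at the top: outer diameter 60 mm, height 50 mm, wall 3 mm, floor 5 mm thick, 0.16 kg. Origin at the centre of its underside, z up along its axis out of the mouth. With the nest complete, the middle one stands 16 mm and the small one 32 mm proud of its rim
- middle: middle crucible, same ware: outer diameter 44 mm, height 61 mm, wall 3 mm, floor 5 mm, 0.12 kg; goes into the large one with 5 mm play all round and stands 16 mm proud of its rim when home. Origin at the centre of its underside, z up along its axis
- small: smallest and tallest crucible, same ware: outer diameter 28 mm, height 72 mm, wall 3 mm, floor 5 mm, 0.08 kg; goes into the middle one with 5 mm play all round and stands 16 mm proud of its rim when home. Origin at the centre of its underside, z up along its axis
- large_mid (a point): the middle of the large crucible: on its axis, 25 mm above its underside, half way up; axes as large
- view (a point): the camera's viewing point, in empty air on the lens axis, 146 mm in front of the lens glass. Camera axes: x points back along the line of sight into the lens, y level to the side, z the camera's up. The camera looks 0.2 to 0.5 rad downwards, so z leans that much from vertical, away from the camera. The crucible's z must lie along this z; turning about it does not matter
- stand: inspection camera on its fixed stand: dark foot plate 150 x 160 x 14 mm, steel column 344 mm high, tilting grey head, black lens in a white ring light 72 mm across. It faces its own -x, to the robot. Origin on the bench, 15 mm from the plate's middle towards the robot. The tilt axis is level, along y, 5 mm in +x of the origin, 280 mm up; the viewing point is 200 mm in front of it
- clip: black binder clip, 32 x 35 x 16 mm, lying among the crucibles: a bystander; origin at its underside
- dish: round closed glass dish, 60 mm across, 14 mm high: a bystander; origin at its underside
- tweezers: steel tweezers 120 mm long lying flat: a bystander; origin at the middle of the underside
- spatula: lab spatula 170 mm long, black handle, lying flat: a bystander; origin at the underside
- reagent: amber reagent bottle, 60 mm across, 130 mm high: a bystander; origin at its underside
- flask: conical glass flask, 84 mm across the foot, 120 mm high: a bystander; origin at its underside
- tipbox: blue pipette tip box 75 x 110 x 50 mm: a bystander; origin at its underside
There are look-alikes about, which are no part of the job. What is shaped like the small but black or purple is not meant. Leave any red look-alike of the large alone.

How it is judged:
On the way:
1. the middle crucible is fully home in the large one and the small one in the middle one, the large one standing on the bench (distance between middle and large below 0.011 m and distance between small and middle below 0.011 m and height (world z) of large below 0.006 m and angle between large's own z axis and vertical below 0.1 rad), for 0.2 s.
At the end, for the whole second after the job is handed in: Still nested fully home (neighbours' origins within 11 mm); large crucible's middle within 20 mm of the viewing point, its axis within 0.14 rad of the camera's up axis, mouths up, held still (under 30 mm/s) by the fingers, underside over 90 mm above the bench, nothing else carrying it (distance between middle and large below 0.011 m and distance between small and middle below 0.011 m and distance between large_mid and view below 0.02 m and angle between the z axis of large and the z axis of view, either way round below 0.14 rad and angle between large's own z axis and vertical below 0.8 rad and height (world z) of large above 0.09 m and linear speed of large below 0.03 m/s and contact force between the fingers and large above 2 N and contact force between large and stand below 0.3 N); the arm keeps its last pose, push and grip.
It fails at once if the camera or its stand is touched (contact force between stand and anything else above 1 N).
It fails at once if a crucible is tipped over (angle between any of large, middle, small's own z axis and vertical above 1 rad).
It fails at once if crucibles knocked hard against one another (over 60 N) (contact force between any of middle, small and large above 60 N or contact force between small and middle above 60 N).
It fails at once if another thing on the bench is shifted by more than 25 mm (distance of any of clip, dish, tweezers, spatula, reagent, flask, tipbox from where it was at the start of the episode above 0.025 m).
It also fails if it takes over 64 s, if anything falls off the work surface, if the arm or the gripper's body presses on something with over 40 N, if the wrist force passes 120 N, or if a joint passes its speed limit or range.

## Working session

There is one attempt and no reset: what is moved stays moved. The work goes in short steps, Python scripts to look and compute and a tool call to move; the robot and the scene stay as the last step left them, time stands still between calls to the robot, and variables do not carry over. Pictures are saved under pics/ and viewed, at most 10 in all, crops included, and the job is handed in when it is done.

Besides the shell and the picture viewer there is one more tool, called after "Call:" in YAML: its name, and indented under it one key for each argument. carry_out: Moves the arm, as the interface text tells. Its arguments: {"type":"object","properties":{"plan":{"type":"array","items":{"type":"array","items":{"type":"number"}}},"newtons":{"type":"number"}},"required":["plan"]}

```bash
mkdir -p pics; ls; cat > h.py <<'E'
import numpy as np, cv2
from rig import bot,cams,finder,hand_in
from scipy.spatial.transform import Rotation as Ro
def snap(n,f=None):
    s=bot.sense(); im=cams.get_image(n); 
    if n=='wrist':
        T=np.eye(4);T[:3,:3]=Ro.from_euler('xyz',s['eef_rot']).as_matrix();T[:3,3]=s['ee_pos']
        M=np.linalg.inv(T@np.array(im['tool_from_camera'])); im['R'],im['t']=M[:3,:3],M[:3,3]
    if f: cv2.imwrite('pics/'+f,cv2.cvtColor(im['pixels'],cv2.COLOR_RGB2BGR))
    return im
def K(im):
    f=200/np.tan(np.radians(im['fov_y'])/2); return np.array([[f,0,im['cx']],[0,f,im['cy']],[0,0,1.]])
def proj(im,X):
    c=np.atleast_2d(X)@np.array(im['R']).T+np.array(im['t']); s=c[:,:2]/c[:,2:]
    s=s*(1+im['k1']*(s**2).sum(1,keepdims=True)); k=K(im); return s*k[0,0]+k[:2,2]
def ray(im,uv):
    k=K(im); d=(np.array(uv,float)-k[:2,2])/k[0,0]; s=d.copy()
    for _ in range(30): s=d/(1+im['k1']*(s@s))
    R=np.array(im['R']); o=-R.T@np.array(im['t']); v=R.T@np.append(s,1); return o,v/np.linalg.norm(v)
def atz(im,uv,z):
    o,v=ray(im,uv); return o+v*(z-o[2])/v[2]
def tri(obs):
    A=0;b=0
    for im,uv in obs:
        o,v=ray(im,uv); P=np.eye(3)-np.outer(v,v); A=A+P; b=b+P@o
    return np.linalg.solve(A,b)
E
python3 - <<'E'
from h import *
print(bot.sense())
for c in ['side','top','wrist']:
    im=snap(c,c+'0.png'); 
    print(c,im['fov_y'],im['k1'],np.round(-np.array(im['R']).T@im['t'],3))
    for n in ['large','middle','small','stand','clip','dish','tweezers','spatula','reagent','flask','tipbox']:
        print(n,[(round(d['p'],2),np.round(d['extent']).tolist()) for d in finder.silhouettes(c,n)[:5]])
ims=[cv2.imread(f'pics/{c}0.png') for c in ['side','top']]
E
```

```text
pics
{'time': 0.0, 'joints': array([1.04630368e+00, 1.04692132e-01, 9.64620329e-02, 1.56388796e+00,
       4.72930544e-06, 1.35307971e+00]), 'dq': array([ 2.72227940e-05, -1.03746684e-03,  2.22448901e-03, -1.17417490e-03,
       -6.16720564e-04,  7.55172572e-04]), 'joint_efforts': array([ 4.02881906e-04, -5.56933486e+01,  5.03645003e+01,  1.72390480e-02,
       -3.77561300e-04,  5.26179872e-05]), 'ee_pos': array([0.18103472, 0.57171715, 0.24952252]), 'eef_rot': array([-3.14030314e+00, -2.90113696e-04,  2.83481644e+00]), 'ft_force': array([0.100157  , 0.27223569, 0.49621356]), 'ft_torque': array([ 0.00592154,  0.01491981, -0.00244708]), 'grasp_force': 0.0, 'gripper_width': 1.0031748694294917}
side 57.92610405571946 -0.058659924651844234 [0.542 0.925 0.647]
large [(0.9, [401.0, 271.0, 26.0, 29.0]), (0.72, [403.0, 249.0, 21.0, 22.0]), (0.65, [368.0, 254.0, 20.0, 27.0])]
middle [(0.76, [373.0, 306.0, 18.0, 33.0])]
small [(0.86, [296.0, 274.0, 14.0, 27.0]), (0.54, [324.0, 277.0, 12.0, 30.0])]
stand [(0.73, [270.0, 180.0, 57.0, 110.0])]
clip [(0.63, [350.0, 277.0, 8.0, 10.0])]
dish [(0.77,
[... 588 characters left out ...]

stand [(0.94, [410.0, 124.0, 78.0, 101.0])]
clip [(0.64, [297.0, 230.0, 14.0, 10.0])]
dish [(0.74, [362.0, 204.0, 18.0, 22.0]), (0.57, [325.0, 254.0, 22.0, 24.0])]
tweezers [(0.7, [196.0, 194.0, 36.0, 31.0]), (0.55, [392.0, 246.0, 40.0, 33.0])]
spatula [(0.67, [444.0, 267.0, 53.0, 41.0])]
reagent [(0.83, [233.0, 161.0, 30.0, 29.0]), (0.49, [361.0, 203.0, 17.0, 18.0])]
flask [(0.96, [196.0, 196.0, 34.0, 29.0]), (0.58, [250.0, 251.0, 18.0, 15.0]), (0.25, [445.0, 267.0, 54.0, 43.0])]
tipbox []
wrist 60.369339392802594 -0.0448536860957052 [0.11  0.595 0.374]
large [(0.85, [12.0, 380.0, 23.0, 30.0])]
middle []
small []
stand []
clip []
dish []
tweezers []
spatula []
reagent []
flask []
tipbox []
```

View pics/side0.png

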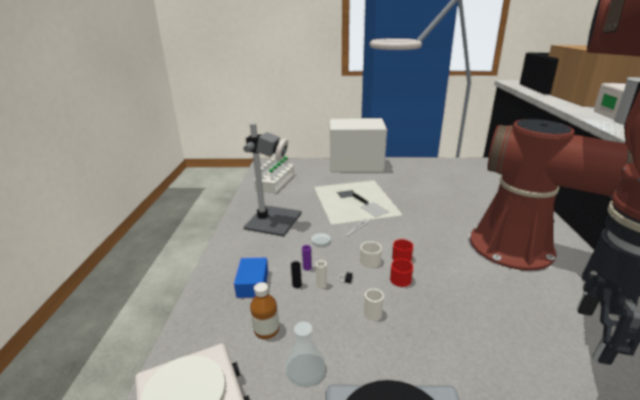

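View pics/top0.png

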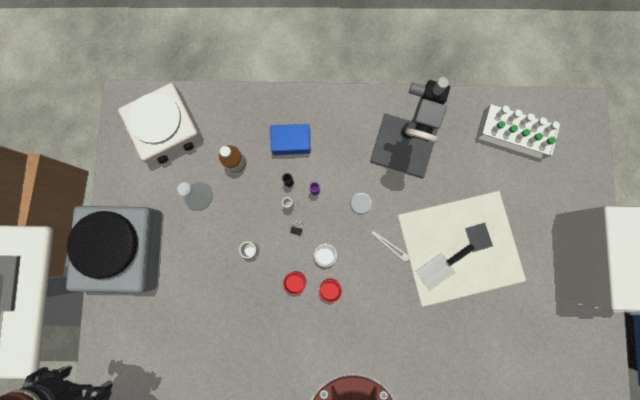

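Candidates by pixel (top / side): the white cups are large (325,256)/(371,254), middle (249,250)/(373,306) and small (287,203)/(322,275). The look-alikes are red at (295,283) and (330,290) in top, black at (288,180) and purple at (315,188). I choose the white ones.

```bash
cat >> h.py <<'E'
from scipy.optimize import least_squares
DIM=dict(large=(.03,.05),middle=(.022,.061),small=(.014,.072))
def cyl(p,r,h,n=72):
    a=np.linspace(0,2*np.pi,n); c=np.c_[r*np.cos(a),r*np.sin(a),0*a]
    return np.r_[c,c+[0,0,h]]+p
def hull(im,P): return cv2.convexHull(proj(im,P).astype(np.float32))
def hmask(im,P,sc=4):
    m=np.zeros((400*sc,640*sc),np.uint8); cv2.fillPoly(m,[np.round((hull(im,P)+.5)*sc-.5).astype(int)],1)
    return cv2.resize(m.astype(np.float32),(640,400),interpolation=cv2.INTER_AREA)
def cent(im,P):
    m=cv2.moments(hull(im,P)); return np.array([m['m10'],m['m01']])/m['m00']
def white(im,win,sat=60,val=135):
    u,v,w,h=win; hsv=cv2.cvtColor(im['pixels'],cv2.COLOR_RGB2HSV)
    m=((hsv[...,1]<sat)&(hsv[...,2]>val)).astype(np.uint8); z=np.zeros_like(m); z[v-h:v+h,u-w:u+w]=m[v-h:v+h,u-w:u+w]
    c,_=cv2.findContours(z,cv2.RETR_EXTERNAL,cv2.CHAIN_APPROX_NONE); c=max(c,key=cv2.contourArea)
    return cv2.convexHull(c)
def mc(h):
    m=cv2.moments(h); return np.array([m['m10'],m['m01']])/m['m00']
E
python3 - <<'E'
from h import *
S=snap('side');T=snap('top')
loc=dict(large=((371,254),(325,256)),middle=((373,306),(249,250)),small=((322,275),(287,203)))
for n,(a,b) in loc.items():
    r,h=DIM[n]; ob=[]
    for im,uv in ((S,a),(T,b)):
        H=white(im,(uv[0],uv[1],20,22),70,150); ob.append((im,mc(H))); print(n,cv2.boundingRect(H),np.round(mc(H),1))
    z0=atz(T,b,.03); 
    f=lambda p:np.concatenate([cent(im,cyl(p,r,h))-c for im,c in ob])
    s=least_squares(f,[z0[0],z0[1],0]); s2=least_squares(lambda q:f([q[0],q[1],0]),z0[:2])
    print(n,'free',np.round(s.x,4),np.round(s.fun,1),'z0',np.round(s2.x,4),np.round(s2.fun,1),[cv2.boundingRect(hull(im,cyl(s.x,r,h))) for im in (S,T)])
a=S['pixels'][120:330,220:430];b=T['pixels'][70:310,170:450]
A=cv2.resize(a,(400,400),interpolation=2);B=cv2.resize(b,(400,343),interpolation=2);B=np.pad(B,((0,57),(0,0),(0,0)))
cv2.imwrite('pics/m.png',np.hstack([A,B])[...,::-1])
for n,uv in dict(clip=(297,230),dish=(361,203),twz=(390,246),foot=(404,146)).items(): print(n,np.round(atz(T,uv,.01),3))
E
```

```text
large (351, 232, 40, 44) [370.5 253.4]
large (305, 234, 40, 44) [324.5 255.5]
large free [0.441  0.0818 0.0019] [ 0.  0.  0. -0.] z0 [0.4409 0.0811] [0.  0.4 0.3 0.1] [(359, 240, 23, 27), (313, 244, 23, 23)]
middle (353, 284, 40, 44) [372.5 305.5]
middle (229, 228, 40, 44) [248.4 249.3]
middle free [ 0.4537  0.2883 -0.0042] [-0.  0. -0.  0.] z0 [0.4535 0.2896] [ 0.2 -0.9 -0.8  0.1] [(362, 289, 21, 33), (238, 240, 21, 18)]
small (302, 253, 40, 44) [322.5 275.4]
small (267, 181, 40, 44) [286.3 202.3]
small free [ 0.5786  0.1892 -0.0019] [-1.4 -0.2 -0.3  1.6] z0 [0.5788 0.1896] [-1.5 -0.7 -0.5  1.4] [(315, 261, 12, 29), (279, 197, 14, 14)]
clip [0.509 0.159 0.01 ]
dish [ 0.588 -0.019  0.01 ]
twz [ 0.469 -0.099  0.01 ]
foot [ 0.755 -0.141  0.01 ]
```

View pics/m.png

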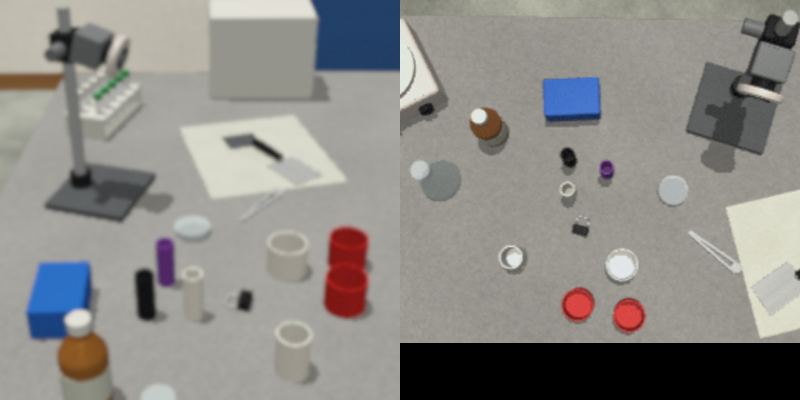

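The crop shows the white small cup at side crop (193,293), next to the black (145,295) and purple (165,262) ones. The white middle is at (293,350), the large at (288,255), and the two reds are separate. The choice stands. I'll go near the middle cup for a wrist view.

Call:
carry_out:
  plan:
    - [2.2,-2.7,-0.3,0,0,1.76,8.54]
    - [2.2,-2.7,-0.3,0,0,1.76,8.54]
    - [2.2,-2.7,-0.3,0,0,1.76,8.54]
    - [2.2,-2.7,-0.3,0,0,1.76,8.54]
    - [2.2,-2.7,-0.3,0,0,1.76,8.54]
    - [2.2,-2.7,-0.3,0,0,1.76,8.54]
    - [2.2,-2.7,-0.3,0,0,1.76,8.54]
    - [2.2,-2.7,-0.3,0,0,1.76,8.54]
    - [2.2,-2.7,-0.3,0,0,1.76,8.54]
    - [2.2,-2.7,-0.3,0,0,1.76,8.54]
    - [0,0,0,0,0,0,8.54]
    - [0,0,0,0,0,0,8.54]

```text
time: 2.9
ee_pos: [0.4021, 0.3007, 0.2202]
eef_rot: [3.142, -0.0, 3.139]
ft_force: [-0.2, 0.2, 0.0]
gripper_width: 1.001
grasp_force: 0.0
```

```bash
python3 - <<'E'
from h import *
s=bot.sense();print(s['time'],s['ee_pos'],s['eef_rot'],s['joints'])
W=snap('wrist','w1.png');print(np.round(W['tool_from_camera'],3))
for n,p in dict(middle=[.4537,.289,0],large=[.441,.0815,0],small=[.5787,.19,0]).items(): print(n,cv2.boundingRect(hull(W,cyl(p,*DIM[n]))), [(round(d['p'],2),np.round(d['extent']).tolist()) for d in finder.silhouettes('wrist',n)[:4]])
E
```

```text
2.9 [0.40208797 0.30068655 0.22016354] [ 3.14154931e+00 -2.45852991e-04  3.13851321e+00] [ 3.80941643e-01 -2.00020989e-01 -2.52638684e-01  1.51839034e+00
  1.32293965e-04  3.84021075e-01]
[[ 0.002 -0.957 -0.291  0.074]
 [ 1.     0.002  0.001  0.001]
 [-0.    -0.291  0.957 -0.124]
 [ 0.     0.     0.     1.   ]]
middle (280, 201, 50, 66) [(0.96, [304.0, 236.0, 52.0, 62.0])]
large (52, 182, 90, 74) [(0.86, [98.0, 222.0, 81.0, 73.0]), (0.79, [165.0, 145.0, 84.0, 74.0]), (0.56, [65.0, 125.0, 100.0, 71.0])]
small (191, 310, 46, 67) [(0.77, [216.0, 342.0, 35.0, 55.0]), (0.66, [132.0, 395.0, 16.0, 4.0]), (0.65, [228.0, 371.0, 18.0, 26.0])]
```

View pics/w1.png

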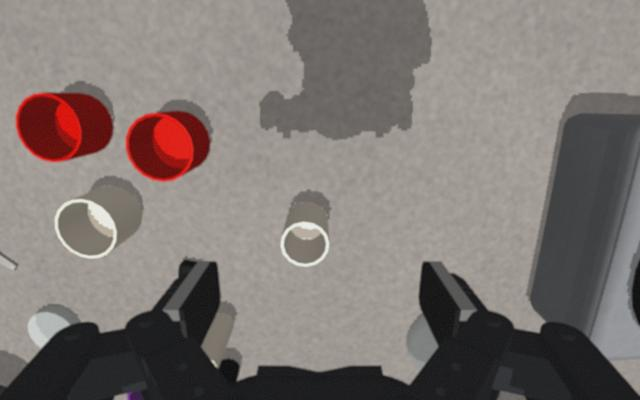

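The wrist view shows the middle's rim at (305,244), the large's rim at (86,228), and reds at (50,127) and (162,147). The small is hidden behind the left finger, so I'll take a second view.

```bash
cat >> h.py <<'E'
import pickle
def rim(im,uv,w=45,val=200):
    u,v=np.round(uv).astype(int); g=im['pixels'].min(2); u0,v0=max(u-w,0),max(v-w,0)
    m=(g[v0:v+w,u0:u+w]>val).astype(np.uint8)
    c,_=cv2.findContours(m,cv2.RETR_EXTERNAL,cv2.CHAIN_APPROX_NONE); c=max(c,key=lambda q:cv2.contourArea(cv2.convexHull(q)))
    return cv2.convexHull(c)+[u0,v0]
def fitrim(obs,r,x0):   # obs: list of (im,hull); fits rim centre (x,y,z) level circle
    f=lambda p:np.concatenate([mc(h)-cent(im,cyl(p,r,0.)) for im,h in obs])
    return least_squares(f,x0)
E
cat > v.py <<'E'
import sys
from h import *
k=sys.argv[1]; W=snap('wrist',k+'.png'); pickle.dump(W,open(k+'.pkl','wb')); P=dict(middle=[.4537,.289,.061],large=[.441,.0815,.05],small=[.5787,.19,.072])
for n in DIM:
    try:
        obs=[]
        for q in sys.argv[1:]:
            im=pickle.load(open(q+'.pkl','rb')); e=proj(im,[P[n]])[0]
            if not(10<e[0]<630 and 10<e[1]<390): continue
            H=rim(im,e); pr=cv2.boundingRect(hull(im,cyl(P[n],DIM[n][0],0.)));bb=cv2.boundingRect(H.astype(np.int32))
            ok=abs(bb[2]-pr[2])<9 and abs(bb[3]-pr[3])<9
            print(n,q,bb,'pred',pr,ok)
            if ok: obs.append((im,H)); s=least_squares(lambda t:mc(H)-cent(im,cyl([t[0],t[1],P[n][2]],DIM[n][0],0.)),P[n][:2]); print('  xy at known z',np.round(s.x,4))
        if len(obs)>1: s=fitrim(obs,DIM[n][0],P[n]); print('  tri',np.round(s.x,4),np.round(s.fun,1))
    except Exception as ex: print(n,ex)
E
python3 v.py w1
```

```text
large w1 (53, 200, 61, 58) pred (50, 195, 63, 61) True
  xy at known z [0.4437 0.0822]
middle w1 (278, 223, 48, 45) pred (277, 222, 50, 46) True
  xy at known z [0.4535 0.2884]
small max() iterable argument is empty
```

Call:
carry_out:
  plan:
    - [1.2,-2.75,0.7,0,0,0,8.54]
    - [1.2,-2.75,0.7,0,0,0,8.54]
    - [1.2,-2.75,0.7,0,0,0,8.54]
    - [1.2,-2.75,0.7,0,0,0,8.54]
    - [0,0,0,0,0,0,8.54]
    - [0,0,0,0,0,0,8.54]
    - [0,0,0,0,0,0,8.54]

```text
time: 3.73
ee_pos: [0.4488, 0.1928, 0.2483]
eef_rot: [3.141, -0.0, -3.141]
ft_force: [-0.6, -0.3, -0.8]
gripper_width: 0.999
grasp_force: 0.0
```

```bash
python3 v.py w2 w1
```

```text
large w2 (173, 142, 61, 61) pred (170, 138, 63, 63) True
  xy at known z [0.4435 0.0822]
large w1 (53, 200, 61, 58) pred (50, 195, 63, 61) True
  xy at known z [0.4437 0.0822]
  tri [0.4436 0.0823 0.0502] [-0.  -0.1  0.   0.1]
middle w2 (398, 164, 45, 44) pred (397, 163, 47, 46) True
  xy at known z [0.4533 0.2884]
middle w1 (278, 223, 48, 45) pred (277, 222, 50, 46) True
  xy at known z [0.4535 0.2884]
  tri [0.4533 0.2884 0.0612] [-0.  -0.1  0.   0.1]
small w2 (299, 299, 26, 22) pred (301, 296, 28, 25) True
  xy at known z [0.5804 0.1866]
small max() iterable argument is empty
```

View pics/w2.png

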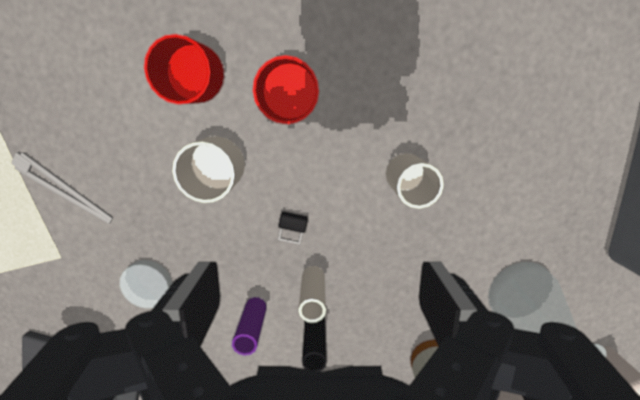

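The second view shows the small's rim at (312,310) with the black cup behind it and the purple to its left, the clip at (293,222), the middle at (420,186) and the large at (204,172). The triangulated rim heights of 0.050 and 0.061 match. I'll reach for the middle cup.

Call:
carry_out:
  plan:
    - [0.12,2.39,-2.0,0,0,0,8.54]
    - [0.12,2.39,-2.0,0,0,0,8.54]
    - [0.11,2.39,-2.0,0,0,0,8.54]
    - [0.11,2.39,-2.0,0,0,0,8.54]
    - [0,0,-2.5,0,0,0,8.54]
    - [0,0,-2.5,0,0,0,8.54]
    - [0,0,-2.5,0,0,0,8.54]
    - [0,0,-2.5,0,0,0,8.54]
    - [0,0,0,0,0,0,8.54]
    - [0,0,0,0,0,0,8.54]
    - [0,0,0,0,0,0,8.54]
  newtons: 30

```text
time: 4.7
ee_pos: [0.454, 0.2885, 0.0698]
eef_rot: [3.141, 0.001, -3.14]
ft_force: [0.8, 0.4, 0.4]
gripper_width: 0.999
grasp_force: 0.0
```

Call:
carry_out:
  plan:
    - [0,0,-0.3,0,0,0,5.5]
    - [0,0,0,0,0,0,5.0]
    - [0,0,0,0,0,0,4.2]
    - [0,0,0,0,0,0,3.8]
    - [0,0,0,0,0,0,3.8]
    - [0,0,0,0,0,0,3.8]
    - [0,0,0,0,0,0,3.8]
    - [0,0,0,0,0,0,3.8]

```text
time: 5.37
ee_pos: [0.4545, 0.2877, 0.0664]
eef_rot: [3.141, 0.001, -3.141]
ft_force: [-0.4, -0.7, 5.6]
gripper_width: 0.495
grasp_force: 30.6
```

Call:
carry_out:
  plan:
    - [0,0,1,0,0,0,3.8]
    - [0,0,2,0,0,0,3.8]
    - [0,0,3,0,0,0,3.8]
    - [0,0,3,0,0,0,3.8]
    - [-0.1,-1.5,0,0,0,0,3.8]
    - [-0.1,-2.5,0,0,0,0,3.8]
    - [-0.2,-3.5,0,0,0,0,3.8]
    - [-0.2,-3.5,0,0,0,0,3.8]
    - [-0.2,-3.5,0,0,0,0,3.8]
    - [-0.1,-3,0,0,0,0,3.8]
    - [-0.1,-2,0,0,0,0,3.8]
    - [0,-1,0,0,0,0,3.8]
    - [0,0,0,0,0,0,3.8]
    - [0,0,0,0,0,0,3.8]
    - [0,0,0,0,0,0,3.8]

```text
time: 6.62
ee_pos: [0.4438, 0.0835, 0.1555]
eef_rot: [3.141, -0.0, -3.141]
ft_force: [-0.4, 0.6, -0.8]
gripper_width: 0.494
grasp_force: 31.0
```

```bash
python3 - <<'E'
from h import *
s=bot.sense();print(s['ee_pos'],s['eef_rot'],s['gripper_width'],s['ft_force'])
im=snap('wrist'); S=snap('side')
cv2.imwrite('pics/w3.png',np.hstack([im['pixels'][:,120:520],cv2.resize(S['pixels'][170:290,310:430],(400,400))])[...,::-1])
print(proj(im,[[.4436,.0823,.05]]), proj(im,s['ee_pos'][None]))
E
```

```text
[0.44381306 0.08347184 0.15546552] [ 3.14110746e+00 -3.37711303e-05 -3.14054638e+00] 0.49368330274550726 [-0.4239189   0.61930674 -0.81946609]
[[315.86206557 207.78301734]] [[316.5299592  287.59701932]]
```

View pics/w3.png

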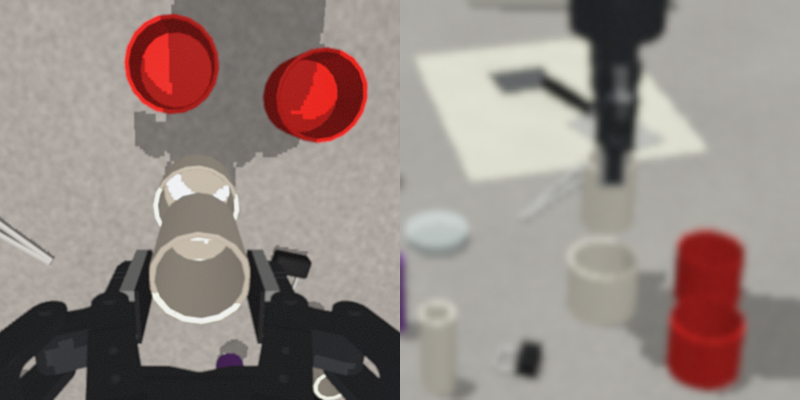

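The middle hangs straight in the fingers, its rim centre at wrist pixel (320,277), just above the large's rim at (315,205). I'll nudge it slightly and lower.

Call:
carry_out:
  plan:
    - [0.1,-0.2,0,0,0,0,3.8]
    - [0,0,-1.5,0,0,0,3.8]
    - [0,0,-1.5,0,0,0,3.8]
    - [0,0,-1,0,0,0,3.8]
    - [0,0,-1,0,0,0,3.8]
    - [0,0,-1,0,0,0,3.8]
    - [0,0,-1,0,0,0,3.8]
    - [0,0,-0.5,0,0,0,3.8]
    - [0,0,-0.3,0,0,0,3.8]
    - [0,0,0,0,0,0,3.8]
    - [0,0,0,0,0,0,3.8]
    - [0,0,0,0,0,0,3.8]

```text
time: 7.72
ee_pos: [0.4452, 0.0805, 0.0779]
eef_rot: [-3.142, 0.001, -3.141]
ft_force: [0.2, 0.6, -1.0]
gripper_width: 0.492
grasp_force: 31.0
```

Call:
carry_out:
  plan:
    - [0,0.1,-0.2,0,0,0,3.8]
    - [0,0,-0.2,0,0,0,3.8]
    - [0,0,-0.1,0,0,0,3.8]
    - [0,0,-0.1,0,0,0,3.8]
    - [0,0,0,0,0,0,3.8]
    - [0,0,0,0,0,0,3.8]

```text
time: 8.22
ee_pos: [0.4449, 0.0816, 0.0714]
eef_rot: [3.142, 0.0, -3.141]
ft_force: [-0.2, -0.0, 0.9]
gripper_width: 0.491
grasp_force: 31.2
```

Call:
carry_out:
  plan:
    - [0,0,-0.05,0,0,0,3.8]
    - [0,0,-0.05,0,0,0,3.8]
    - [0,0,0,0,0,0,3.8]
    - [0,0,0,0,0,0,3.8]

```text
time: 8.55
ee_pos: [0.4453, 0.0816, 0.0714]
eef_rot: [-3.142, 0.001, -3.141]
ft_force: [-2.8, -0.7, 8.8]
gripper_width: 0.491
grasp_force: 31.9
```

Contact came at the expected height. I'll release and lift.

Call:
carry_out:
  plan:
    - [0,0,0.1,0,0,0,4.5]
    - [0,0,0,0,0,0,5.2]
    - [0,0,0,0,0,0,6]
    - [0,0,0.5,0,0,0,6.5]
    - [0,0,2,0,0,0,6.5]
    - [0,0,3,0,0,0,6.5]
    - [1,1,3,0,0,0,6.5]
    - [1.0,2.6,4,0,0,0,6.5]
    - [1.0,2.6,3,0,0,0,6.5]
    - [0.5,2.6,2,0,0,0,6.5]
    - [0,0,0,0,0,0,6.5]
    - [0,0,0,0,0,0,6.5]
    - [0,0,0,0,0,0,6.5]

```text
time: 9.63
ee_pos: [0.478, 0.1657, 0.2399]
eef_rot: [-3.141, -0.001, -3.141]
ft_force: [-0.6, -1.1, -0.3]
gripper_width: 0.762
grasp_force: 0.0
```

```bash
sed -i 's/P=dict.*/P=dict(middle=[.4450,.0816,.066],large=[.4436,.0823,.05],small=[.5804,.1866,.072])/' v.py; python3 v.py w4 w2; python3 -c "
from h import *
s=bot.sense();print(s['time'],s['ee_pos'])"
```

```text
large w4 (195, 110, 65, 66) pred (193, 109, 67, 67) True
  xy at known z [0.4435 0.0822]
large w2 (173, 142, 61, 61) pred (171, 141, 63, 62) True
  xy at known z [0.4435 0.0822]
  tri [0.4435 0.0822 0.0498] [-0. -0.  0.  0.]
middle w4 (195, 110, 65, 66) pred (196, 121, 51, 52) False
middle w2 (173, 142, 61, 61) pred (172, 154, 49, 47) False
small w4 (326, 278, 28, 24) pred (324, 276, 30, 26) True
  xy at known z [0.5807 0.1866]
small w2 (299, 299, 26, 22) pred (297, 297, 29, 25) True
  xy at known z [0.5804 0.1866]
  tri [0.5811 0.1866 0.0712] [ 0.1  0.1 -0.1 -0.1]
9.6833 [0.47777203 0.16528242 0.23942978]
```

View pics/w4.png

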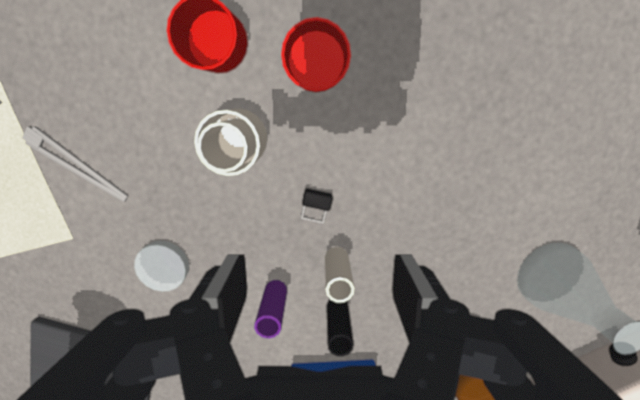

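The middle sits inside the large, its rim at (222,147) exactly where a home fit would put it. I'll check clearances around the small and look at the stand in the same script.

```bash
python3 - <<'E'
from h import *
W=pickle.load(open('w4.pkl','rb'))
for u in [(267,325),(340,342)]: print(np.round(atz(W,u,.072),3))
E
```

```text
[0.621 0.115 0.072]
[0.642 0.188 0.072]
```

Call:
carry_out:
  plan:
    - [2.1,0.4,-1.0,0,0,0,5.5]
    - [2.1,0.4,-1.0,0,0,0,5.5]
    - [2.1,0.4,-1.0,0,0,0,5.5]
    - [2.1,0.4,-1.0,0,0,0,5.5]
    - [1.9,0.4,-1,0,0,0,5.5]
    - [0,0,0,0,0,0,5.5]
    - [0,0,0,0,0,0,5.5]
    - [0,0,0,0,0,0,5.5]

```text
time: 10.35
ee_pos: [0.5805, 0.185, 0.1901]
eef_rot: [-3.141, -0.001, 3.141]
ft_force: [-0.6, 0.3, 0.7]
gripper_width: 0.639
grasp_force: 0.0
```

Call:
carry_out:
  plan:
    - [0,0.15,-2.5,0,0,0,5.5]
    - [0,0,-2.5,0,0,0,5.5]
    - [0,0,-2.5,0,0,0,5.5]
    - [0,0,-2.2,0,0,0,5.5]
    - [0,0,-1,0,0,0,5.5]
    - [0,0,-0.5,0,0,0,5]
    - [0,0,0,0,0,0,4]
    - [0,0,0,0,0,0,3]
    - [0,0,0,0,0,0,2.3]
    - [0,0,0,0,0,0,2.2]
    - [0,0,0,0,0,0,2.2]
    - [0,0,0,0,0,0,2.2]
    - [0,0,0,0,0,0,2.2]

```text
time: 11.43
ee_pos: [0.5825, 0.1873, 0.0803]
eef_rot: [3.142, 0.003, -3.141]
ft_force: [0.1, -1.1, 6.9]
gripper_width: 0.31
grasp_force: 30.0
```

Call:
carry_out:
  plan:
    - [0,0,1,0,0,0,2.2]
    - [0,0,2,0,0,0,2.2]
    - [0,0,3,0,0,0,2.2]
    - [0,0,3,0,0,0,2.2]
    - [-1,-0.7,1,0,0,0,2.2]
    - [-2,-1.5,0,0,0,0,2.2]
    - [-2.5,-2,0,0,0,0,2.2]
    - [-2.5,-2,0,0,0,0,2.2]
    - [-2.5,-2,0,0,0,0,2.2]
    - [-2,-1.5,0,0,0,0,2.2]
    - [-1.1,-0.85,0,0,0,0,2.2]
    - [0,0,0,0,0,0,2.2]
    - [0,0,0,0,0,0,2.2]
    - [0,0,0,0,0,0,2.2]

```text
time: 12.6
ee_pos: [0.4459, 0.082, 0.1791]
eef_rot: [3.141, 0.001, -3.141]
ft_force: [-0.5, 0.5, -0.2]
gripper_width: 0.306
grasp_force: 29.8
```

```bash
python3 - <<'E'
from h import *
s=bot.sense();print(s['ee_pos'],s['eef_rot'],s['gripper_width'],s['ft_force'])
im=snap('wrist'); S=snap('side');print(np.round(proj(im,[[.445,.0816,.066],[.4435,.0822,.05]]),1), proj(im,s['ee_pos'][None]))
zr=s['ee_pos'][2]-.0083
for dx in (-.002,0): print(cv2.boundingRect(hull(im,cyl(s['ee_pos']+[dx,0,-.0083],.014,0.))))
cv2.imwrite('pics/w5.png',np.hstack([im['pixels'][:,120:520],cv2.resize(S['pixels'][170:290,310:430],(400,400))])[...,::-1])
E
```

```text
[0.44591207 0.08201423 0.17914176] [ 3.14136769e+00  1.13269098e-03 -3.14133194e+00] 0.3057365333937084 [-0.46008966  0.51902397 -0.21825654]
[[317.  203.4]
 [317.9 195.3]] [[316.52983854 287.5969032 ]]
(284, 243, 66, 59)
(284, 247, 66, 59)
```

View pics/w5.png

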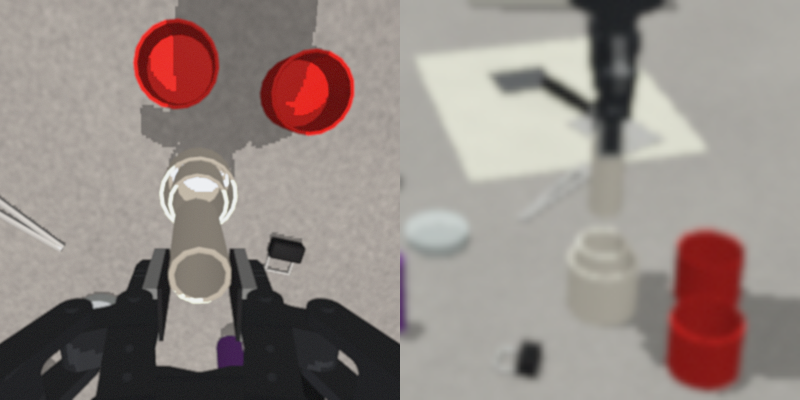

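The small hangs straight, its rim centre at (320,275), over the nested pair at (318,203). Lowering.

Call:
carry_out:
  plan:
    - [0,-0.05,-1,0,0,0,2.2]
    - [0,0,-1.5,0,0,0,2.2]
    - [0,0,-1,0,0,0,2.2]
    - [0,0,-1,0,0,0,2.2]
    - [0,0,-1,0,0,0,2.2]
    - [0,0,-1,0,0,0,2.2]
    - [0,0,-1,0,0,0,2.2]
    - [0,0,-0.5,0,0,0,2.2]
    - [0,0,-0.2,0,0,0,2.2]
    - [0,0,0,0,0,0,2.2]
    - [0,0,0,0,0,0,2.2]
    - [0,0,0,0,0,0,2.2]

```text
time: 13.7
ee_pos: [0.4458, 0.0813, 0.0971]
eef_rot: [-3.142, 0.001, -3.141]
ft_force: [0.5, -1.7, -0.7]
gripper_width: 0.314
grasp_force: 29.8
```

Call:
carry_out:
  plan:
    - [0,0,-0.2,0,0,0,2.2]
    - [0,0,-0.1,0,0,0,2.2]
    - [0,0,-0.1,0,0,0,2.2]
    - [0,0,0,0,0,0,2.2]
    - [0,0,0,0,0,0,2.2]

```text
time: 14.12
ee_pos: [0.4453, 0.0813, 0.0925]
eef_rot: [3.141, -0.0, -3.141]
ft_force: [-0.5, -0.3, -0.1]
gripper_width: 0.305
grasp_force: 29.8
```

Call:
carry_out:
  plan:
    - [0,0,-0.1,0,0,0,2.2]
    - [0,0,-0.1,0,0,0,2.2]
    - [0,0,-0.05,0,0,0,2.2]
    - [0,0,0,0,0,0,2.2]
    - [0,0,0,0,0,0,2.2]

```text
time: 14.53
ee_pos: [0.4456, 0.0813, 0.0903]
eef_rot: [-3.142, 0.001, -3.141]
ft_force: [-0.0, -0.6, 4.0]
gripper_width: 0.308
grasp_force: 30.1
```

Contact at the expected height. I'll release, lift clear and tilt up to look at the camera stand.

Call:
carry_out:
  plan:
    - [0,0,0.1,0,0,0,2.8]
    - [0,0,0,0,0,0,3.5]
    - [0,0,0,0,0,0,4.5]
    - [0,0,1,0,0,0,5]
    - [0,0,3,0,0,0,6.5]
    - [0,0,4,0,0,0,8.54]
    - [0,0,4,0,0,0,8.54]
    - [0.9,-1.7,2.6,0,-7,0,8.54]
    - [0.9,-1.7,2.6,0,-7,0,8.54]
    - [0.9,-1.7,2.6,0,-7,0,8.54]
    - [0.9,-1.7,2.6,0,-7,0,8.54]
    - [0.9,-1.7,2.6,0,-7,0,8.54]
    - [0.9,-1.7,2.6,0,-7,0,8.54]
    - [0.9,-1.7,2.6,0,-7,0,8.54]
    - [0.9,-1.7,1,0,0,0,8.54]
    - [0,0,0,0,0,0,8.54]
    - [0,0,0,0,0,0,8.54]
    - [0,0,0,0,0,0,8.54]
    - [0,0,0,0,0,0,8.54]

```text
time: 16.12
ee_pos: [0.5781, -0.0603, 0.4216]
eef_rot: [3.125, 0.766, -3.14]
ft_force: [0.7, 0.2, 0.4]
gripper_width: 1.003
grasp_force: 0.0
```

```bash
python3 - <<'E'
from h import *
s=bot.sense();print(s['time'],s['ee_pos'],s['eef_rot'],s['joints'])
W=snap('wrist','s1.png'); pickle.dump(W,open('s1.pkl','wb'))
T=snap('top'); S=snap('side')
cv2.imwrite('pics/s1m.png',np.hstack([cv2.resize(W['pixels'],(480,300)),np.zeros((300,20,3),np.uint8),cv2.resize(S['pixels'][185:275,335:425],(300,300))])[...,::-1])
E
```

```text
16.1167 [ 0.57809942 -0.06031094  0.42164807] [ 3.12530256  0.76583274 -3.14028384] [-0.5112949  -0.78877562 -0.50154081  1.16708126  0.36194991 -0.3876453 ]
```

View pics/s1m.png

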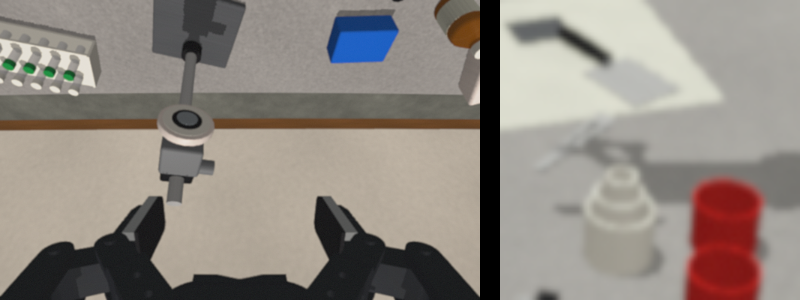

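The nest stands properly stepped, at (620,215) in the side crop. The ring light is at (248,165) in the full-resolution wrist picture, with the foot plate at (263,40). I'll take a second, more frontal view.

Call:
carry_out:
  plan:
    - [-1.8,-0.8,-1.2,0,0,0,8.54]
    - [-1.8,-0.8,-1.2,0,0,0,8.54]
    - [-1.8,-0.8,-1.2,0,0,0,8.54]
    - [-1.8,-0.8,-1.2,0,0,0,8.54]
    - [-1.8,-0.8,-1.2,0,0,0,8.54]
    - [-1.8,-0.8,-1.2,0,0,0,8.54]
    - [0,0,0,0,0,0,8.54]
    - [0,0,0,0,0,0,8.54]
    - [0,0,0,0,0,0,8.54]
    - [0,0,0,0,0,0,8.54]

```text
time: 17.1
ee_pos: [0.5168, -0.1322, 0.37]
eef_rot: [3.097, 0.712, -3.137]
ft_force: [-0.5, -0.3, 0.8]
gripper_width: 0.997
grasp_force: 0.0
```

```bash
python3 - <<'E'
from h import *
s=bot.sense();print(s['time'],s['ee_pos'],s['eef_rot'],s['joints'])
W=snap('wrist','s2.png'); pickle.dump(W,open('s2.pkl','wb'))
T=snap('top');S=snap('side');pickle.dump((T,S),open('ts.pkl','wb'))
W1=pickle.load(open('s1.pkl','rb'))
a=cv2.resize(W1['pixels'][0:270,140:360],(440,540),interpolation=2);b=cv2.resize(W['pixels'][0:270,170:350],(360,540),interpolation=2)
cv2.imwrite('pics/s2m.png',np.hstack([a,b])[...,::-1])
E
```

```text
17.1 [ 0.51682246 -0.13216579  0.36997328] [ 3.09746923  0.71193483 -3.13673691] [-0.78027842 -0.84121748 -0.58299747  1.31162985  0.51505117 -0.66237744]
```

View pics/s2m.png

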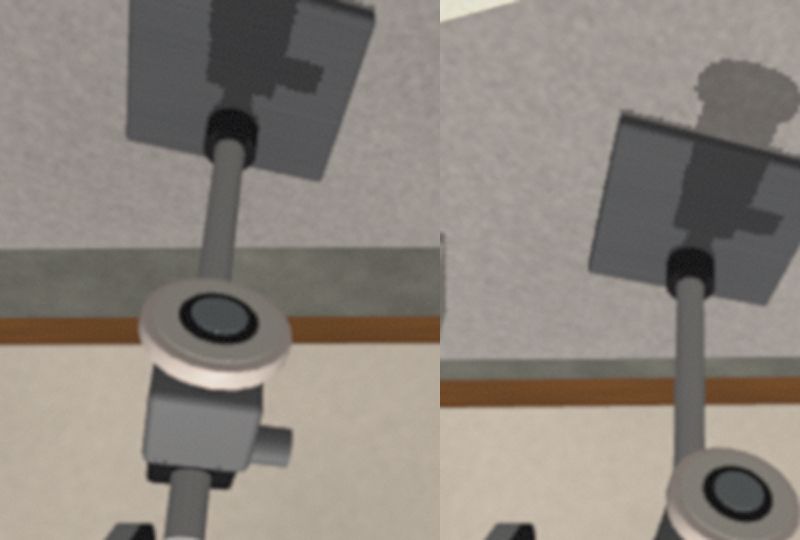

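The two views show the lens at about (249,159) and (319,246), and the plate corners are clear. I'll fit the stand's position, yaw and tilt to these.

```bash
cat > st.py <<'E'
from h import *
W=[pickle.load(open(f's{i}.pkl','rb')) for i in (1,2)]
T,S=pickle.load(open('ts.pkl','rb'))
L=[(249.5,159),(319,246.5)]; E=[]
for im,(u,v) in zip(W,L):
    g=cv2.cvtColor(im['pixels'],cv2.COLOR_RGB2GRAY); u,v=int(u),int(v); w=26
    m=(g[v-w:v+w,u-w:u+w]<75).astype(np.uint8); n,lab,st,ce=cv2.connectedComponentsWithStats(m)
    d=[(abs(ce[i]-w).sum(),i) for i in range(1,n) if st[i,4]>60]; i=min(d)[1]
    c,_=cv2.findContours((lab==i).astype(np.uint8),cv2.RETR_EXTERNAL,cv2.CHAIN_APPROX_NONE)
    h=cv2.convexHull(max(c,key=len))+[u-w,v-w]; E.append(cv2.fitEllipse(h)); print(E[-1])
corn=[(0,(204,68.5),(1,'a')),(0,(300,90.5),(1,'b')),(1,(245,135),(1,'a')),(1,(334,152),(1,'b')),(1,(261,60),(0,'a'))]
def frame(p):
    x,y,yaw,t=p; Rz=Ro.from_euler('z',yaw).as_matrix(); o=np.array([x,y,0]); A=o+Rz@[.005,0,.28]; d=Rz@[-np.cos(t),0,-np.sin(t)]
    return Rz,o,A,d
def circ(c,d,r):
    s=np.cross(d,[0,0,1]);s/=np.linalg.norm(s);u=np.cross(s,d);a=np.linspace(0,2*np.pi,72)[:,None]
    return c+r*(np.cos(a)*s+np.sin(a)*u)
def ell(im,P): return cv2.fitEllipse(proj(im,P).astype(np.float32))
def cov(e):
    (c,(a,b),th)=e; R=Ro.from_euler('z',np.radians(th)).as_matrix()[:2,:2]; M=R@np.diag([a*a,b*b])@R.T/4; return np.array([M[0,0],M[1,1],M[0,1]])
def res(q,shape=True):
    p=q[:4]; Rz,o,A,d=frame(p); r=[]
    for im,e in zip(W,E):
        f=ell(im,circ(A+.054*d,d,q[4])); r+=list(np.array(f[0])-e[0])
        if shape: r+=list((cov(f)-cov(e))/np.sqrt(cov(e)[:2].mean())/2)
        elif im is W[0]: r.append((q[4]-.02)*1e3)
    for i,uv,(b,sd) in corn:
        X=o+Rz@[.015+(.075 if b else -.075),(-.08 if sd=='a' else .08),.014]
        r+=list(.7*(proj(W[i],[X])[0]-uv))
    return r
for sh in (True,False):
    s=least_squares(res,[.74,-.14,-.2,.35,.018],args=(sh,),loss='soft_l1'); Rz,o,A,d=frame(s.x); up=np.cross(d,Rz@[0,-1,0])
    up=Ro.from_euler('z',s.x[2]).apply([-np.sin(s.x[3]),0,np.cos(s.x[3])])
    print(np.round(s.x,4),'view',np.round(A+.2*d,4),'up',np.round(up,3)); print(np.round(res(s.x,sh),1))
for im,n in ((W[0],'s1'),(W[1],'s2')): print(n,'ring bbox',cv2.boundingRect(proj(im,circ(A+.05*d,d,.036)).astype(np.float32)))
print('tri lens',np.round(tri([(im,e[0]) for im,e in zip(W,E)]),4),'model',np.round(A+.054*d,4))
print('top plate pred',np.round(proj(T,[o+Rz@[.015+a,b,.014] for a in(-.075,.075) for b in(-.08,.08)])))
E
python3 st.py
```

```text
((248.88294982910156, 158.95223999023438), (24.76178741455078, 39.84313201904297), 101.98928833007812)
((318.47991943359375, 246.54315185546875), (25.707744598388672, 35.5589714050293), 114.57384490966797)Traceback (most recent call last):
  File "st.py", line 32, in <module>
    s=least_squares(res,[.74,-.14,-.2,.35,.018],args=(sh,),loss='soft_l1'); Rz,o,A,d=frame(s.x); up=np.cross(d,Rz@[0,-1,0])
                                                                                     ~~~~~^^^^^
  File "st.py", line 13, in frame
    x,y,yaw,t=p; Rz=Ro.from_euler('z',yaw).as_matrix(); o=np.array([x,y,0]); A=o+Rz@[.005,0,.28]; d=Rz@[-np.cos(t),0,-np.sin(t)]
    ^^^^^^^^^
ValueError: too many values to unpack (expected 4)
```

```bash
sed -i 's/=frame(s.x); up=.*/=frame(s.x[:4])/' st.py; python3 st.py
```

```text
((248.88294982910156, 158.95223999023438), (24.76178741455078, 39.84313201904297), 101.98928833007812)
((318.47991943359375, 246.54315185546875), (25.707744598388672, 35.5589714050293), 114.57384490966797)
[ 0.7449 -0.1332 -0.2595  0.3487  0.0186] view [ 0.5681 -0.0863  0.2117] up [-0.33   0.088  0.94 ]
[ 0.1 -4.2  0.3 -1.1 -0.  -0.2 -4.1  0.5 -0.8  0.1  0.   2.2  1.5  0.4
 -0.3  1.8  0.5  0.8 -2.1  1.7]
[ 0.7479 -0.1335 -0.2692  0.3494  0.0201] view [ 0.5715 -0.0849  0.2115] up [-0.33   0.091  0.94 ]
[ 0.8 -2.2  0.1 -0.1 -2.7 -0.1  2.9  1.   1.5 -0.6  2.4 -0.1  1.7 -1.7
  2.7]
s1 ring bbox (210, 139, 77, 45)
s2 ring bbox (283, 222, 68, 51)
tri lens [ 0.7017 -0.1216  0.2662] model [ 0.7038 -0.1213  0.2615]
top plate pred [[423. 176.]
 [369. 160.]
 [436. 126.]
 [383. 111.]]
```

```bash
cat >> st.py <<'E'
print('--free lens')
def res2(q):
    d=frame(q[3:7])[3]; r=[]
    for im,e in zip(W,E):
        f=ell(im,circ(q[:3],d,q[7])); r+=list(np.array(f[0])-e[0])+list((cov(f)-cov(e))/np.sqrt(cov(e)[:2].mean())/2)
    return r
for fixyaw in (-.2,-.26,None):
    g=lambda q:np.r_[res2(q),0 if fixyaw is None else (q[5]-fixyaw)*1e3]
    s=least_squares(g,[.70,-.12,.265,.74,-.13,-.25,.35,.019]); d=frame(s.x[3:7])[3]
    print(np.round(s.x[:3],4),'yaw,tilt',np.round(s.x[5:],4),'view',np.round(s.x[:3]+.146*d,4),np.abs(s.fun).max().round(2))
E
python3 st.py | sed -n '/--/,$p'
```

```text
--free lens
[ 0.699  -0.1209  0.2675] yaw,tilt [-0.2     0.3334  0.0183] view [ 0.5638 -0.0935  0.2197] 0.96
[ 0.6883 -0.1203  0.2736] yaw,tilt [-0.2603  0.35    0.0178] view [ 0.5558 -0.085   0.2235] 1.94
[ 0.7039 -0.1216  0.2645] yaw,tilt [-0.2521  0.35    0.0187] view [ 0.5711 -0.0873  0.2144] 0.96
```

```bash
python3 - <<'E'
from h import *
s=bot.sense();R=Ro.from_euler('xyz',s['eef_rot']);print(s['ee_pos'])
print(np.degrees((Ro.from_euler('xyz',[np.pi,0,np.pi])*R.inv()).as_rotvec()), (np.array([.4445,.0822,.2])-s['ee_pos'])*100)
E
```

```text
[ 0.51671208 -0.13223651  0.36970969]
[-2.53412492 40.75629982 -1.1674756 ] [ -7.22120828  21.44365139 -16.97096932]
```

Call:
carry_out:
  plan:
    - [-0.9,2.68,-2.1,-0.32,5.1,-0.15,8.54]
    - [-0.9,2.68,-2.1,-0.32,5.1,-0.15,8.54]
    - [-0.9,2.68,-2.1,-0.32,5.1,-0.15,8.54]
    - [-0.9,2.68,-2.1,-0.32,5.1,-0.15,8.54]
    - [-0.9,2.68,-2.1,-0.32,5.1,-0.15,8.54]
    - [-0.9,2.68,-2.1,-0.32,5.1,-0.15,8.54]
    - [-0.9,2.68,-2.1,-0.32,5.1,-0.15,8.54]
    - [-0.9,2.68,-2.1,-0.32,5.1,-0.15,8.54]
    - [0,0,0,0,0,0,8.54]
    - [0,0,0,0,0,0,8.54]
    - [0,0,0,0,0,0,8.54]

```text
time: 18.17
ee_pos: [0.4449, 0.0815, 0.2017]
eef_rot: [-3.14, 0.0, 3.141]
ft_force: [0.0, 0.0, 0.1]
gripper_width: 1.001
grasp_force: 0.0
```

```bash
python3 - <<'E'
from h import *
s=bot.sense();R=Ro.from_euler('xyz',s['eef_rot']);print(s['time'],s['ee_pos'],s['joints'])
print(np.degrees((Ro.from_euler('xyz',[np.pi,0,np.pi])*R.inv()).as_rotvec()), (np.array([.4437,.0822,.036])-s['ee_pos'])*100)
W=snap('wrist','n1.png');g=W['pixels'].min(2)
for p,r in (([.4436,.0822,.05],.03),([.445,.0816,.066],.022),([.445,.0816,.082],.014)):
    best=[]
    for dx in np.arange(-9,10)*1e-3:
        for dy in np.arange(-9,10)*1e-3:
            P=proj(W,cyl(np.array(p)+[dx,dy,0],r-.0015,0.)[:72]); q=np.round(P).astype(int).clip(0,[639,399]); best.append((g[q[:,1],q[:,0]].mean(),p[0]+dx,p[1]+dy))
    print(p,np.round(sorted(best)[-3:],4).tolist(), np.round(proj(W,[p])[0]))
E
```

```text
18.1667 [0.44487052 0.08153668 0.20173239] [-1.08588303e-01 -3.60662518e-01 -4.19554318e-01  1.51153427e+00
 -1.16325491e-03 -1.08050829e-01]
[0.06855242 0.01388475 0.03080734] [ -0.11705221   0.06633238 -16.57323907]
[0.4436, 0.0822, 0.05] [[206.2083, 0.4426, 0.0832], [212.4028, 0.4426, 0.0822], [213.3056, 0.4436, 0.0822]] [319. 189.]
[0.445, 0.0816, 0.066] [[212.6528, 0.444, 0.0826], [218.0, 0.445, 0.0826], [218.6944, 0.445, 0.0816]] [318. 196.]
[0.445, 0.0816, 0.082] [[217.0139, 0.444, 0.0796], [224.5139, 0.444, 0.0806], [225.5556, 0.443, 0.0806]] [318. 202.]
```

The rims sit at the predicted home positions (0.050, 0.066 and 0.082 high). I'll descend around the large.

Call:
carry_out:
  plan:
    - [-0.12,0.07,-2.5,0,0,0,8.54]
    - [0,0,-2.5,0,0,0,8.54]
    - [0,0,-2.5,0,0,0,8.54]
    - [0,0,-2.5,0,0,0,8.54]
    - [0,0,-2.2,0,0,0,8.54]
    - [0,0,-1.8,0,0,0,8.54]
    - [0,0,-1.2,0,0,0,8.54]
    - [0,0,-0.8,0,0,0,8.54]
    - [0,0,-0.5,0,0,0,8.54]
    - [0,0,0,0,0,0,8.54]
    - [0,0,0,0,0,0,8.54]
    - [0,0,0,0,0,0,8.54]
  newtons: 50

```text
time: 19.22
ee_pos: [0.444, 0.082, 0.0373]
eef_rot: [-3.14, 0.0, 3.14]
ft_force: [0.1, 0.5, 0.6]
gripper_width: 1.0
grasp_force: 0.0
```

Call:
carry_out:
  plan:
    - [0,0,0,0,0,0,7.2]
    - [0,0,0,0,0,0,6.8]
    - [0,0,0,0,0,0,6.4]
    - [0,0,0,0,0,0,6.2]
    - [0,0,0,0,0,0,6.0]
    - [0,0,0,0,0,0,5.7]
    - [0,0,0,0,0,0,5.4]
    - [0,0,0,0,0,0,5.2]
    - [0,0,0,0,0,0,5.2]
    - [0,0,0,0,0,0,5.2]

```text
time: 20.05
ee_pos: [0.4436, 0.0817, 0.0371]
eef_rot: [-3.139, -0.001, 3.14]
ft_force: [-3.5, -3.8, 9.2]
gripper_width: 0.698
grasp_force: 52.4
```

Call:
carry_out:
  plan:
    - [0,0,0.5,0,0,0,5.2]
    - [0,0,1,0,0,0,5.2]
    - [0,0,1.5,0,0,0,5.2]
    - [0,0,2,0,0,0,5.2]
    - [0,0,2,0,0,0,5.2]
    - [0,0,2,0,0,0,5.2]
    - [0,0,2,0,0,0,5.2]
    - [0,0,2,0,0,0,5.2]
    - [0,0,2,0,0,0,5.2]
    - [0,0,1.8,0,0,0,5.2]
    - [0,0,1.2,0,0,0,5.2]
    - [0,0,0.8,0,0,0,5.2]
    - [0,0,0,0,0,0,5.2]
    - [0,0,0,0,0,0,5.2]

```text
time: 21.22
ee_pos: [0.4431, 0.0822, 0.2238]
eef_rot: [-3.141, -0.002, 3.14]
ft_force: [0.1, -0.1, -4.6]
gripper_width: 0.695
grasp_force: 54.9
```

Call:
carry_out:
  plan:
    - [0.4,-0.6,0,-0.2,-0.6,0,5.2]
    - [0.7,-1.0,0,-0.3,-1.0,0,5.2]
    - [1,-1.4,0,-0.4,-1.5,0,5.2]
    - [1,-1.4,0,-0.4,-1.6,0,5.2]
    - [1,-1.4,0,-0.4,-1.6,0,5.2]
    - [1,-1.4,0,-0.4,-1.6,0,5.2]
    - [1,-1.4,0,-0.4,-1.6,0,5.2]
    - [1,-1.4,0,-0.4,-1.6,0,5.2]
    - [1,-1.4,0,-0.4,-1.6,0,5.2]
    - [1,-1.4,0,-0.4,-1.6,0,5.2]
    - [1,-1.4,0,-0.4,-1.6,0,5.2]
    - [0.9,-1.3,0,-0.4,-1.4,0,5.2]
    - [0.7,-0.8,0,-0.3,-0.9,0,5.2]
    - [0.4,-0.5,0,-0.2,-0.5,0,5.2]
    - [0,0,0,0,0,0,5.2]
    - [0,0,0,0,0,0,5.2]
    - [0,0,0,0,0,0,5.2]
    - [0,0,0,0,0,0,5.2]

```text
time: 22.72
ee_pos: [0.5641, -0.0854, 0.2242]
eef_rot: [-3.051, 0.324, -3.128]
ft_force: [-0.3, 0.1, -4.1]
gripper_width: 0.695
grasp_force: 55.0
```

```bash
cat > fin.py <<'E'
from h import *
s=bot.sense();R=Ro.from_euler('xyz',s['eef_rot']);tz=R.apply([0,0,1]);up=np.array([-.327,.087,.941]);view=np.array([.569,-.087,.214])
print(s['time'],s['ee_pos'],'axis err',np.degrees(np.arccos(-tz@up)),'mid err mm',1e3*(s['ee_pos']+tz*.012-view),s['grasp_force'],s['gripper_width'],s['ft_force'])
S=snap('side');T=snap('top');W=snap('wrist','f.png');g=W['pixels'].min(2).astype(float)
# cup axis in the hand: fit rims (level, centre in tool frame) in wrist picture
def circt(c,n,r):
    a=np.linspace(0,2*np.pi,90)[:,None];x=np.cross([0,1,0],n);x/=np.linalg.norm(x);y=np.cross(n,x);return c+r*(np.cos(a)*x+np.sin(a)*y)
def sc(k,c,r):
    P=proj(W,R.apply(circt(c,np.array([0,0,-1.]),r))+s['ee_pos']);q=np.round(P).astype(int).clip(0,[639,399]);return g[q[:,1],q[:,0]].mean()
for n,r,h in(('large',.03,.05),('middle',.022,.066),('small',.014,.082)):
    b=max((sc(n,np.array([i*1e-3,j*1e-3,-(h-.037+k*1e-3)]),r-.0015),i,j,k) for i in range(-12,13) for j in range(-6,7) for k in range(-4,5,2));print(n,'rim best: bright, tool x,y mm, dh',np.round(b,1))
for c in('side','top'): print(c,[(round(d['p'],2),np.round(d['extent']).tolist()) for d in finder.silhouettes(c,'large')[:4]])
mid=s['ee_pos']+tz*.012; print('pred mid px',np.round(proj(S,[mid])),np.round(proj(T,[mid])))
E
python3 fin.py
```

```text
22.7167 [ 0.56408836 -0.08535238  0.22420798] axis err 0.575004946529375 mid err mm [-1.08829521  0.61301876 -1.1194915 ] 54.96917188167572 0.6948295794610565 [-0.30097788  0.07036366 -4.13459671]
large rim best: bright, tool x,y mm, dh [160.1   0.    1.    0. ]
middle rim best: bright, tool x,y mm, dh [133.8   7.    6.   -4. ]
small rim best: bright, tool x,y mm, dh [130.4  12.    6.   -2. ]
side [(0.94, [402.0, 271.0, 23.0, 29.0]), (0.91, [404.0, 251.0, 21.0, 21.0])]
top [(0.81, [332.0, 292.0, 17.0, 25.0]), (0.73, [294.0, 282.0, 24.0, 23.0])]
pred mid px [[327. 170.]] [[399. 201.]]
```

Weight and alignment agree: 0.36 kg held, middle of the large about 2 mm from the target, axis within 1°. Handing in.

```bash
python3 -c "
from rig import hand_in
print(hand_in())"
```

```text
the job is handed in; nothing more can be done
None
```

The three white crucibles are nested and held still, tilted to match the camera's up, with the large one's middle about 2 mm from my fitted viewing point and its axis within 1°. The fitted point itself is good to about 5 mm. I handed the job in at about 23 s, and the hand-in returned no verdict.

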